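Dock the label printer and lock it in

ROBOT

A 7-joint arm with a two-finger parallel gripper is mounted at the origin on the work surface. World frame = base frame: x ahead of the robot, y to its left, z up, the work surface at z = 0. Lengths are in m, angles in rad, forces in N, time in s.
With the tool pointing down it reaches from about 0.35 to 0.775 m from the base axis. Payload 3.1 kg.
Tool frame: the origin (TCP) lies on the centre line of the jaws, within the pads' length; the fingertips stand 11 mm ahead of it and the grasp point (between the pads) lies 8 mm behind it (r.finger_overhang is the z of the fingertips in the tool frame, in m); z points along the fingers, y is the line along which they close (so a half turn about z gives the same grasp; the last joint's range is limited). The gripper opens to 85 mm and grips with 20 to 120 N. Pads are 22 mm wide; open, the fingers measure 114 mm over their backs; the gripper's body (76 mm by 85 mm) begins 54 mm behind the grasp point. The pads swing forward as they close: fully open they stand 13 mm farther back than shut.
Start: joints at [1.059, 0.311, 0.014, 1.512, -0.004, 1.319, -0.027], TCP at [0.249, -0.49, 0.242] pointing down, gripper open.
Joint ranges: [-2.7, 2.7], [-0.3, 1.91], [-1.27, 1.3], [0.12, 2.57], [-1.44, 4.58], [0.2, 2.03], [-3.05, 3.05]. Speed limits (rad/s): [2.79, 2.79, 3.14, 3.14, 3.14, 3.14, 3.14].

INTERFACE

Orientations are given as a unit quaternion [x, y, z, w].
In Python, from plant import readout, cams, r gives the robot as it stands.
- The arm moves only by the tool carry_out, never from a script. Its argument "deltas" is text: rows parted by semicolons, each of 4 numbers parted by spaces: the shift along the tool's x, y, z in mm, then the turn about the tool's z in degrees. In form: x y z roll; .... A call has 1 to 20 rows; each row shifts and turns the commanded pose from where the row before left it, along the tool's axes as they then stand; what a row does not reach is not made up. A row lasts 1/10 s, in which the tool goes at most 50 mm and 8.59 degrees, less where a joint would pass 70% of its speed; a pose out of reach is approached as far as the arm can. A call is refused whole if a number of a shift passes 50 or a number of a turn 8.59, either way. A call with a gripper value outside its range is refused whole. "jaw" is the opening, from -1 (shut) to 1 (fully open), set as the call begins (left out, the last holds). The fingers move at their own pace and stop on an object; "grip_force" is the grip in N (left out, the last holds). Time passes only in rows, so rows that do not move let the fingers close. It gives the time, the measured TCP pose, the force, the opening and the grip force at its end, in the units of the state.
- readout.sense(): the state, without advancing time (a new reading comes with each control period).
- cams.read_camera(name): name is "scene" or "side" or "wrist"; returns a dict with "pixels" (480x640x3 uint8, red, green, blue), "mtx" (3x3 intrinsics, pixels), "rvec" (rotation vector, rad) and "tvec" (3), from world to camera coordinates, as OpenCV has them. Camera axes: x right, y down, z forward; pixel columns grow to the right and rows downward; lengths in m; the calibration is good to about 2 mm. A picture is of the moment at which its call begins. There is no depth.
- r.finish_job(): hands the job in; it is judged then, once.
The state is a dict: "clock": time; "joint_positions": joint angles; "qd": joint speeds; "joint_torque": joint torques, N m; "tool_pos": TCP position; "tool_rot": TCP orientation; "contact_force": force on the tool from outside, world axes, zero at the start; "wrist_torque": the same for the moment, N m; "opening": finger opening in m; "finger_force": force on a finger pad.
Only numpy, scipy, OpenCV 4.12 (cv2) and the standard library are available. Lean on these libraries where they do the work, as an engineer would, in place of code of your own. Each camera call takes 0.05 s, during which the arm holds its last target. There are 200 camera calls.

TASK

Put the label printer on charge: swing the steel keeper of the charging dock right open, slide the printer along the bench, grey-cover end first, into the dock until it is fully home against the stop, then swing the keeper fully shut behind it. Keep the printer flat on the bench and leave the other things on the bench where they are.

Things in the scene. Friction and masses are not known exactly. Their poses are not given: they have to be found in the camera images.
- printer: Mobile label printer: black block 140 mm long (x), 100 wide (y), 42 high, grey cover at one end, three round keys at the other; 0.3 to 0.55 kg, slick (friction about 0.35), too wide to grip. Origin: centre of underside; z up; +x points to its front (grey-cover end with the contacts). Starts 275 to 330 mm before home, up to 55 mm off the dock's midline, skewed up to 0.35 rad from dock x.
- printer_front (a point): Middle of the printer's front end face (70 mm ahead of its centre, 21 mm up).
- printer_rear (a point): Middle of the printer's rear end face (70 mm behind its centre, 21 mm up).
- dock: Grey charging dock, fixed: a channel without floor (the printer slides on the bench itself) between two rails 24 mm high. Origin: on the bench, where the printer's centre lies when home, its axes then along the dock's. x points into the dock (roughly to the robot's left), y across, z up. Channel 106 mm wide (y -53 to 53 mm); the rails, 16 mm thick, run from the stop back to x = -80 mm.
- dock_stop (a point): Middle of the stop face that the printer's front meets, at dock x = 70 mm, 21 mm up; the block behind it is 50 mm high, 138 mm wide and reaches to x = 116 mm.
- dock_mouth (a point): Middle of the mouth on the bench, at dock x = -122 mm: from x = -80 mm back to here the rails flare out from 106 to about 140 mm apart, 24 mm high.
- keeper (a joint): Steel keeper bar that swings level above the rails on an upright pivot. 0 rad = shut (its stop): bar across the channel along dock +y, 6 mm behind the rear of a printer that is home. Grows to 2.2 as it swings out of the mouth, counter-clockwise from above; from 1.6 on it clears the printer's path. Starts nearly shut. No spring, light friction (0.05 N m): stays where left.
- keeper_tab (a point): Top of the upright pin, 12 mm across, at the keeper's free end, 78 mm from the pivot; the pin stands from 28 to 62 mm above the bench. The bar is 10 mm thick, 80 mm long from the pivot axis and lies 28 to 40 mm above the bench.
- keeper_pivot (a point): The keeper's pivot axis, at dock x = -81 mm, y = -68 mm, 34 mm above the bench, on a grey block 25 mm high outside the rail. Its round head is 20 mm across and 44 mm high.
- label_roll: Bystander: the roll of labels standing on end, 84 mm across and 50 mm high; origin on the bench under its middle.
- battery: Bystander: the spare battery, a black block 75 x 45 x 22 mm; origin on the bench under its middle.
- bottle_a: Bystander: a clear culture bottle with brown filling and white cap, 68 mm across and 144 mm high; origin on the bench under its middle.
- bottle_b: Bystander: a second, identical culture bottle; origin on the bench under its middle.
- marker: Bystander: a white marker with black cap, lying, 131 mm long and 18 mm thick; origin on the bench under its middle, its x along it.
Mind the look-alikes: they are no part of the job. What is shaped like the printer but pink, turquoise or yellow is not meant.

How it is judged:
By the outcome, as a careful person would: the job done as asked, in the order asked, and still so for the second after the job is handed in, with the robot touching nothing.
It also fails if it takes over 72 s, if anything falls off the work surface, if the arm or the gripper's body presses on something with over 40 N, if the wrist force passes 120 N, or if a joint passes its speed limit or range.

## Working session

There is one attempt and no reset: what is moved stays moved. The work goes in short steps, Python scripts to look and compute and a tool call to move; the robot and the scene stay as the last step left them, time stands still between calls to the robot, and variables do not carry over. Pictures are saved under pics/ and viewed, at most 10 in all, crops included, and the job is handed in when it is done.

Besides the shell and the picture viewer there is one more tool, called after "Call:" as name(argument=value, ...), one argument or row to a line, values as JSON. carry_out: Moves the arm, as the interface text tells. Its arguments: {"type":"object","properties":{"deltas":{"type":"string"},"jaw":{"type":"number"},"grip_force":{"type":"number"}},"required":["deltas"]}

```bash
mkdir -p pics; cat > h.py <<'E'
import cv2, numpy as np
from plant import readout, cams, r
def shot(n,f):
    c=cams.read_camera(n); cv2.imwrite(f'pics/{f}.png',cv2.cvtColor(c['pixels'],cv2.COLOR_RGB2BGR)); np.savez(f'pics/{f}.npz',**c); return c
def load(f): return np.load(f'pics/{f}.npz')
def ray(c,uv):
    R=cv2.Rodrigues(np.array(c['rvec'],float))[0]; t=np.array(c['tvec'],float).ravel()
    p=cv2.undistortPoints(np.array([[uv]],float),np.array(c['mtx'],float),None).ravel()
    return -R.T@t, R.T@np.array([p[0],p[1],1.])
def onz(c,uv,z):
    o,d=ray(c,uv); return o+d*(z-o[2])/d[2]
E
python3 - <<'E'
from h import *
for n in ('scene','side'): c=shot(n,n+'0'); print(n, ray(c,(320,240)))
s=readout.sense(); print(s)
E
```

```text
scene (array([ 1.43683493, -0.24775663,  1.10428355]), array([-0.66103875,  0.17203993, -0.73049532]))
side (array([-0.01129569,  0.66764569,  0.5107636 ]), array([ 0.52119529, -0.71781131, -0.4616601 ]))
{'clock': 0.1, 'joint_positions': array([ 1.05927912,  0.31165301,  0.01396663,  1.51289961, -0.00440552,
        1.31918789, -0.02720129]), 'qd': array([-0.00010831, -0.00129304,  0.00054189, -0.00334281,  0.00023408,
        0.00026958, -0.0004407 ]), 'joint_torque': array([ 7.17630501e-04, -3.80851400e+01,  1.46712824e-01, -2.31241697e+01,
        1.22736549e-02,  8.01670103e-03, -3.21096093e-05]), 'tool_pos': array([ 0.2487409 , -0.48983474,  0.24132441]), 'tool_rot': array([ 9.72523558e-01,  2.32802080e-01, -2.83034165e-04, -1.02000495e-03]), 'contact_force': array([ 0.2863725 , -0.85339468,  0.16736205]), 'wrist_torque': array([ 0.02849191, -0.00731076, -0.00548583]), 'finger_force': 0.0, 'opening': 0.08536047668129701}
```

View pics/scene0.png

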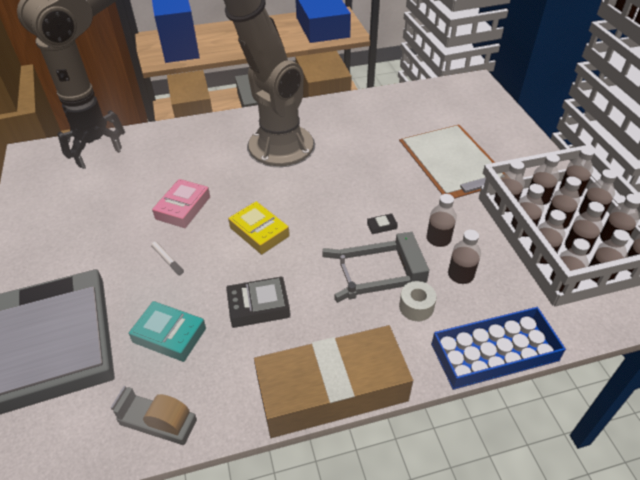

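View pics/side0.png

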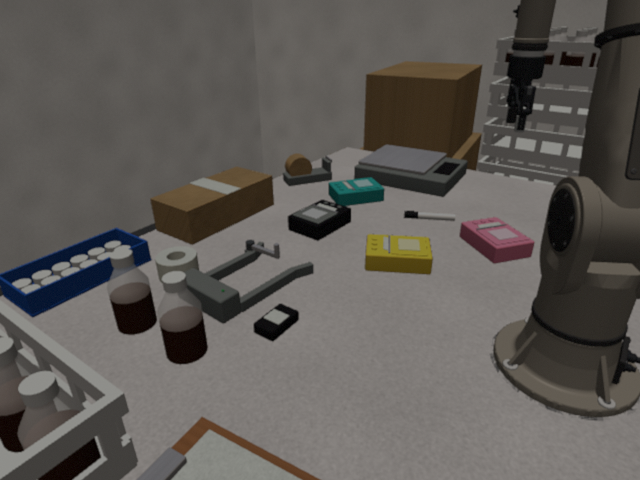

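Scene: black printer at about (258,300), grey cover on the right. Dock mouth is at about (340,270), stop block at (412,258), keeper pivot at (345,293). The yellow, pink and turquoise look-alikes stand apart. I'll zoom in next.

```bash
python3 - <<'E'
import cv2
im=cv2.imread('pics/scene0.png')[215:335,220:440]
im=cv2.resize(im,(792,432),interpolation=cv2.INTER_CUBIC)
cv2.imwrite('pics/crop0.png',im)
E
```

```text
(no output)
```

View pics/crop0.png

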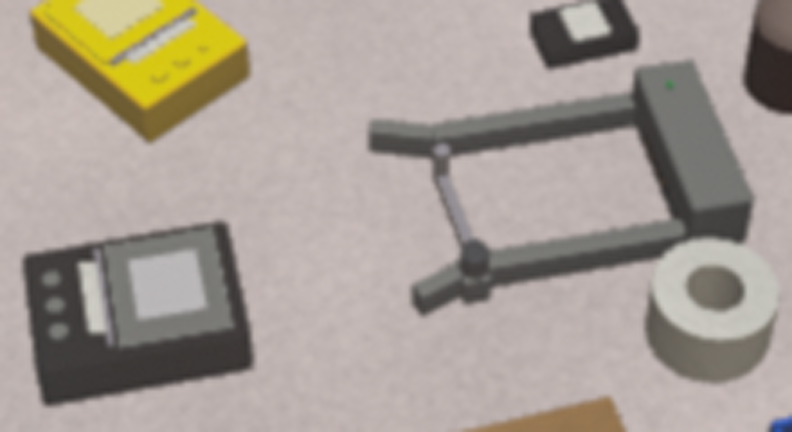

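```bash
python3 - <<'E'
from h import *
c=load('scene0')
f=lambda u,v,z: onz(c,(220+(u+.5)/3.6-.5,215+(v+.5)/3.6-.5),z)[:2]
st=[f(*p,.05) for p in ((637,72),(692,63),(750,197),(690,207))]
print('stop',np.round(st,3),[round(float(np.linalg.norm(st[i]-st[(i+1)%4])),3) for i in range(4)])
pv=f(474,247,.044); tab=f(441,150,.062); print('pivot',pv,'tab',tab,np.linalg.norm(pv-tab))
a=[f(25,256,.042),f(226,222,.042),f(252,367,0),f(46,403,0)]
print('printer',np.round(a,3),[round(float(np.linalg.norm(a[i]-a[(i+1)%4])),3) for i in range(4)])
# dock axis: y-dir from stop edges (far->near is -y)
yd=(st[0]-st[3])+(st[1]-st[2]); yaw=np.arctan2(yd[1],yd[0])-np.pi/2
print('yaw',yaw)
# bottom of other rail: inside rail top edges
for n,p,q in (('farrail',(440,131),(632,98)),('nearrail',(494,262),(680,226))):
    d=f(*q,.024)-f(*p,.024); print(n,f(*p,.024),f(*q,.024),np.arctan2(d[1],d[0]))
ex=np.array([np.cos(yaw),np.sin(yaw)]); ey=np.array([-ex[1],ex[0]])
mid=np.mean(st,axis=0); O1=mid-.093*ex; O2=pv+.081*ex+.068*ey
print('O',O1,O2)
pc=np.mean(a,axis=0); d=(a[1]-a[0])+(a[2]-a[3]); print('pc',pc,'pyaw',np.arctan2(d[1],d[0]),'in dock',[(pc-O1)@ex,(pc-O1)@ey])
k=tab-pv; print('keeper ang',np.arctan2(k[1],k[0])-yaw-np.pi/2)
for n,p,z in (('roll',(713,287),.05),('batt',(585,25),.022),('yellow near',(150,140),0),('yellowR',(248,70),0),('box',(610,400),.06)): print(n,f(*p,z))
R=cv2.Rodrigues(0*np.ones(3))
from scipy.spatial.transform import Rotation as Q
print(Q.from_quat(readout.sense()['tool_rot']).as_matrix().round(3))
E
```

```text
stop [[0.519 0.197]
 [0.521 0.238]
 [0.65  0.229]
 [0.647 0.187]] [0.042, 0.129, 0.043, 0.129]
pivot [0.63575965 0.03710267] tab [0.56191629 0.03594556] 0.07385242385405959
printer [[ 0.56  -0.254]
 [ 0.568 -0.118]
 [ 0.659 -0.123]
 [ 0.651 -0.259]] [0.136, 0.092, 0.136, 0.091]
yaw 1.4967736791117572
farrail [0.51239017 0.05085635] [0.51953715 0.19505727] 1.5212742025417185
nearrail [0.63673279 0.05163838] [0.64162598 0.18456004] 1.5340004049315041
O [0.57725109 0.12008787] [0.57393622 0.1229098 ]
pc [ 0.60942803 -0.18859249] pyaw 1.5095044812435459 in dock [np.float64(-0.305455418495987), np.float64(-0.05491729843601084)]
keeper ang -6.193494223048195
roll [0.71475402 0.17604506]
batt [0.43727183 0.18816435]
yellow near [ 0.44252053 -0.14943527]
yellowR [ 0.39292437 -0.06436784]
box [0.78603827 0.07756263]
[[ 0.892  0.453 -0.001]
 [ 0.453 -0.892  0.002]
 [-0.    -0.002 -1.   ]]
```

Call:
carry_out(
  deltas="0 0 0 6.75; 0 0 0 6.75; 0 0 0 6.75; 0 0 0 6.75",
)

```text
clock: 0.5
tool_pos: [0.2488, -0.49, 0.2416]
tool_rot: [1.0, -0.003, -0.0, -0.001]
contact_force: [-0.5, -0.5, -0.6]
opening: 0.0855
finger_force: 0.0
```

Call:
carry_out(
  deltas="17.3 -29 5;17.3 -29 5;17.3 -29 5;17.3 -29 5;17.3 -29 5;17.3 -29 5;17.3 -29 5;17.3 -29 5;17.3 -29 5;17.3 -29 5;17.3 -29 5;17.3 -29 5;17.3 -29 5;17.3 -29 5;17.3 -29 5;17.3 -29 5;17.3 -29 5;17.3 -29 5;0 0 0;0 0 0",
)

```text
invalid input at $.deltas[0]: expected 4 numbers
```

Call:
carry_out(
  deltas="17.3 -29 5 0;17.3 -29 5 0;17.3 -29 5 0;17.3 -29 5 0;17.3 -29 5 0;17.3 -29 5 0;17.3 -29 5 0;17.3 -29 5 0;17.3 -29 5 0;17.3 -29 5 0;17.3 -29 5 0;17.3 -29 5 0;17.3 -29 5 0;17.3 -29 5 0;17.3 -29 5 0;17.3 -29 5 0;17.3 -29 5 0;17.3 -29 5 0;0 0 0 0;0 0 0 0",
)

```text
clock: 2.5
tool_pos: [0.5606, 0.0319, 0.1514]
tool_rot: [1.0, 0.0, -0.001, 0.0]
contact_force: [0.0, -0.7, 1.0]
opening: 0.0854
finger_force: 0.0
```

```bash
python3 - <<'E'
from h import *
c=shot('wrist','w1'); s=readout.sense(); print(s['tool_pos'],r.finger_overhang, ray(c,(320,240)))
E
```

```text
[0.56055886 0.03026092 0.15168168] 0.011 (array([0.64394973, 0.03068539, 0.28196059]), array([-0.33621815, -0.01208988, -0.94184401]))
```

View pics/w1.png

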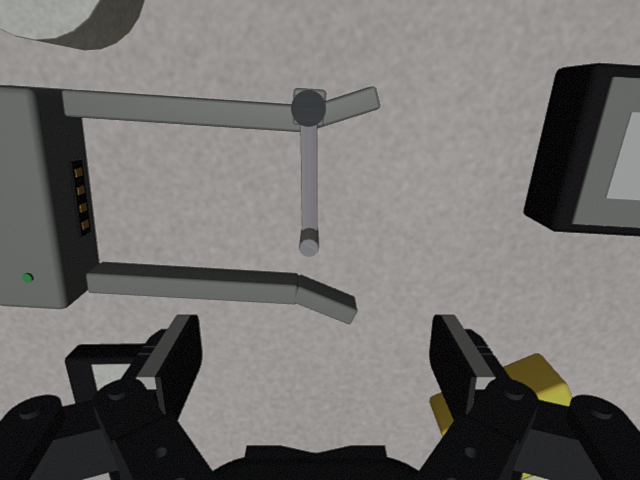

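Wrist view: pivot head at (309,106), tab pin top at (309,247). The stop block is on the left (contacts at (80,200)). The printer front end is on the right, at (525–560, 65–230).

```bash
python3 - <<'E'
from h import *
c=load('w1')
f=lambda u,v,z: onz(c,(u,v),z)[:2].round(4)
pv=f(309,106,.044);tab=f(309,247,.062);print('pv',pv,'tab',tab,np.linalg.norm(pv-tab))
for n,p,q,z in (('farinner',(296,275),(90,263),.024),('farouter',(296,303),(92,290),.0),('nearout',(293,101),(62,90),.024)):
    a,b=f(*p,z),f(*q,z); d=b-a; print(n,a,b,np.arctan2(d[1],d[0]))
print('stop', f(83,148,0.024), f(98,262,0.024), f(62,307,.0))
print('printer front', f(525,213,0), f(555,232,0),f(562,66,.042))
E
```

```text
pv [0.6391 0.0342] tab [0.5611 0.0343] 0.07800006410253772
farinner [0.5257 0.0441] [0.5347 0.1871] 1.5079421663693253
farouter [0.4906 0.0457] [0.5018 0.2042] 1.5002511253360973
nearout [0.6416 0.0443] [0.6477 0.1835] 1.5270025065796966
stop [0.6133 0.1773] [0.5354 0.1814] [0.4868 0.2306]
printer front [ 0.5644 -0.122 ] [ 0.5498 -0.1466] [ 0.6603 -0.1052]
```

Call:
carry_out(
  deltas="0 -1 23 0;0 -1 23 0;0 0 23 0;0 0 23 0;0 0 0 0",
)

```text
clock: 3.05
tool_pos: [0.5576, 0.0303, 0.0572]
tool_rot: [1.0, -0.002, -0.004, 0.001]
contact_force: [-1.0, 0.1, 0.0]
opening: 0.0853
finger_force: 0.0
```

Call:
carry_out(
  deltas="0 0 0 0;0 0 0 0;0 0 0 0;0 0 0 0;0 0 0 0;0 0 0 0;0 0 0 0;0 0 0 0",
  jaw=-1,
  grip_force=20,
)

```text
clock: 3.85
tool_pos: [0.5616, 0.0334, 0.061]
tool_rot: [1.0, -0.001, 0.001, -0.0]
contact_force: [-1.1, 1.0, 3.3]
opening: 0.0107
finger_force: 19.7
```

```bash
python3 - <<'E'
from h import *
P=np.array([.6391,.0342]);yaw=1.51
w=lambda t:P+.078*np.array([np.cos(yaw+np.pi/2+t),np.sin(yaw+np.pi/2+t)])
ts=np.linspace(.06,2.12,15); p=np.array([w(t) for t in ts]); print(p[0],p[-1])
d=np.diff(p,axis=0)*1000; print(';'.join(f'{a:.1f} {-b:.1f} 0 0' for a,b in d)); print(readout.sense()['tool_pos'],readout.sense()['opening'])
E
```

```text
[0.56110002 0.03426211] [ 0.67569916 -0.03468034]
0.8 11.4 0 0;2.5 11.2 0 0;4.1 10.7 0 0;5.6 10.0 0 0;7.0 9.0 0 0;8.3 7.9 0 0;9.4 6.6 0 0;10.2 5.2 0 0;10.9 3.6 0 0;11.3 2.0 0 0;11.5 0.3 0 0;11.4 -1.4 0 0;11.1 -3.0 0 0;10.5 -4.6 0 0
[0.56156292 0.0334132  0.06096703] 0.010734386999179255
```

Call:
carry_out(
  deltas="0.8 11.4 0 0;2.5 11.2 0 0;4 10.7 0 0;5.6 10 0 0;7 9 0 0;8.3 8 0 0;9.4 6.6 0 0;10.2 5.2 0 0;11 3.6 0 0;11.3 2 0 0;11.5 0.3 0 0;11.4 -1.4 0 0;11 -3 0 0;10.5 -4.6 0 0;0 0 0 0;0 0 0 0",
)

```text
clock: 5.45
tool_pos: [0.6744, -0.0301, 0.0605]
tool_rot: [1.0, 0.001, -0.002, -0.004]
contact_force: [-3.6, 8.1, 7.0]
opening: 0.0108
finger_force: 20.5
```

Call:
carry_out(
  deltas="0 0 0 0;0 0 0 0;0 0 0 0;0 0 0 0",
  jaw=0,
)

```text
clock: 5.85
tool_pos: [0.6753, -0.0377, 0.0597]
tool_rot: [1.0, -0.002, -0.0, 0.001]
contact_force: [-0.7, -0.1, 0.3]
opening: 0.0429
finger_force: 0.0
```

Call:
carry_out(
  deltas="0 0 -15 0;0 0 -20 0;0 0 -20 0;0 0 -20 0;0 0 0 0",
)

```text
clock: 6.35
tool_pos: [0.6785, -0.0361, 0.1404]
tool_rot: [1.0, -0.001, 0.005, 0.0]
contact_force: [0.5, 0.7, -0.6]
opening: 0.0429
finger_force: 0.0
```

```bash
python3 - <<'E'
from h import *
c=shot('wrist','w2'); s=readout.sense(); print(s['tool_pos'],s['opening'])
E
```

```text
[ 0.67718853 -0.03610248  0.13810504] 0.04267304466853857
```

View pics/w2.png

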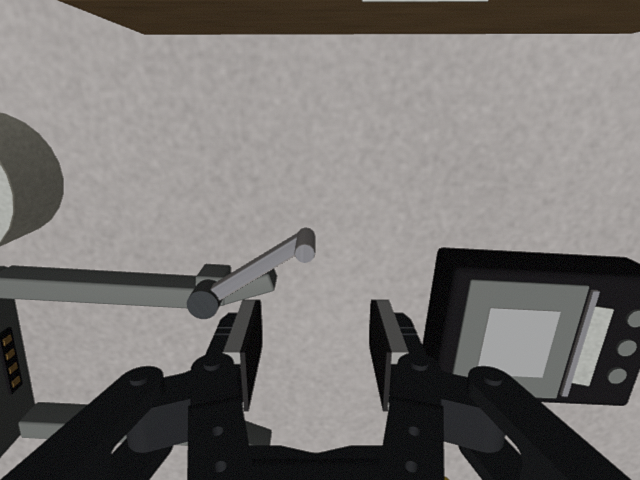

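Wrist view: the keeper is swung well open (pivot (203,300), tab (306,238)). The printer shows on the right, with its near edge running from (443,250) to (634,259).

```bash
python3 - <<'E'
from h import *
c=load('w2')
f=lambda u,v,z: onz(c,(u,v),z)[:2].round(4)
pv=f(203,300,.044);tab=f(306,238,.062);k=tab-pv;print(pv,tab,np.linalg.norm(k),'theta',np.arctan2(k[1],k[0])+2*np.pi-1.51-np.pi/2)
for p,q,z in (((443,250),(634,259),.042),((481,281),(589,288),.042),((455,397),(557,400),.042)):
    a,b=f(*p,z),f(*q,z); d=a-b; print(a,b,np.arctan2(d[1],d[0]))
print(f(630,404,.042))
E
```

```text
[0.6419 0.0335] [ 0.6892 -0.0323] 0.08103659667088692 theta 2.2548546107353005
[ 0.6746 -0.1152] [ 0.6686 -0.2331] 1.5199496064335225
[ 0.6539 -0.1411] [ 0.649  -0.2097] 1.499488862009606
[ 0.5656 -0.1343] [ 0.563  -0.2057] 1.534397843663107
[ 0.5595 -0.2574]
```

```bash
python3 - <<'E'
from h import *
c=load('w2')
for u in (150,300,620): print(onz(c,(u,34),0).round(3),onz(c,(u,34),.07).round(3))
E
```

```text
[0.8   0.063 0.   ] [0.79  0.037 0.07 ]
[ 0.8   -0.028  0.   ] [ 0.79  -0.031  0.07 ]
[ 0.799 -0.224  0.   ] [ 0.789 -0.176  0.07 ]
```

Call:
carry_out(
  deltas="0 0 0 3.5;6.6 30 0 0;6.6 30 0 0;6.6 30 0 0;6.6 30 0 0;6.6 29 0 0;0 0 0 0;0 0 0 0",
  jaw=0.4,
)

```text
clock: 7.2
tool_pos: [0.6981, -0.1881, 0.1335]
tool_rot: [0.999, -0.032, -0.001, -0.0]
contact_force: [0.2, 0.5, 0.5]
opening: 0.0599
finger_force: 0.0
```

Call:
carry_out(
  deltas="0 0 28 0;0 0 28 0;0 0 28 0;0 0 27 0;0 0 0 0;0 0 0 0",
)

```text
clock: 7.8
tool_pos: [0.6989, -0.1849, 0.0239]
tool_rot: [1.0, -0.03, -0.001, -0.001]
contact_force: [0.6, -0.4, 0.5]
opening: 0.0596
finger_force: 0.0
```

Call:
carry_out(
  deltas="-6 0 0 0;-6 0 0 0;-6 0 0 0;-6 0 0 0;-6 0 0 0;-6 0 0 0;-6 0 0 0;-6 0 0 0;-6 0 0 0;-6 0 0 0;-6 0 0 0;-6 0 0 0;-5 0 0 0;-3 0 0 0;0 0 0 0;0 0 0 0",
)

```text
clock: 9.4
tool_pos: [0.6182, -0.1817, 0.0237]
tool_rot: [1.0, -0.031, -0.001, -0.0]
contact_force: [-0.7, 0.2, -0.4]
opening: 0.0598
finger_force: 0.0
```

Back off, rise, and look with the scene camera to measure.

Call:
carry_out(
  deltas="10 0 0 0;15 0 0 0;0 0 -30 0;0 0 -40 0;0 0 -40 0;0 0 0 0",
)

```text
clock: 10.0
tool_pos: [0.6485, -0.1841, 0.1414]
tool_rot: [0.999, -0.031, 0.006, 0.001]
contact_force: [0.5, 0.2, 0.6]
opening: 0.0597
finger_force: 0.0
```

```bash
python3 - <<'E'
from h import *
c=shot('wrist','w3'); print(readout.sense()['tool_pos'])
E
```

```text
[ 0.64657493 -0.18373453  0.13816399]
```

View pics/w3.png

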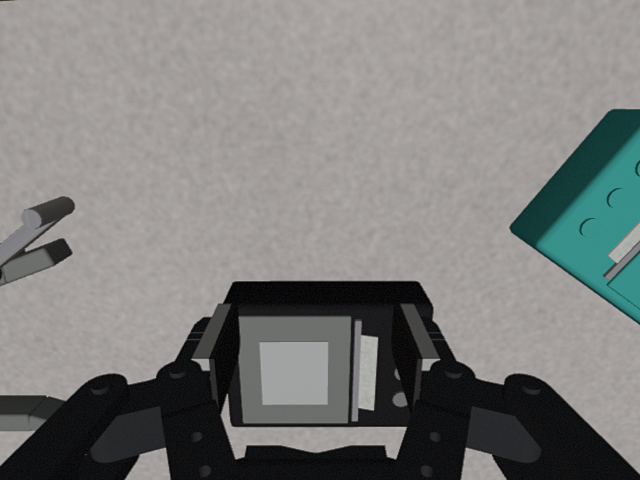

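Wrist view: printer pushed over and still square (near bottom edge v≈282, far top edge v≈426, u 230–432). The turquoise block's nearest corner is at (512,230).

```bash
python3 - <<'E'
from h import *
c=load('w3')
f=lambda u,v,z: onz(c,(u,v),z)[:2].round(4)
for p,q,z in (((238,282),(425,283),0),((232,426),(432,427),.042),((240,317),(350,318),.042)):
    a,b=f(*p,z),f(*q,z); d=a-b; print(a,b,np.arctan2(d[1],d[0]), (a+b)/2)
O=np.array([.576,.119]); ex=np.array([.061,.998]); ey=np.array([-.998,.061])
for p,z in (((238,282),0),((425,283),0),((232,426),.042),((432,427),.042)): q=f(*p,z)-O; print('dock',q@ex,q@ey)
print('turq',f(512,230,0),f(610,110,0))
s=np.load('pics/scene0.npz')
E
```

```text
[ 0.6075 -0.1256] [ 0.5979 -0.2644] 1.501742033124955 [ 0.6027 -0.195 ]
[ 0.5144 -0.1175] [ 0.5043 -0.2606] 1.500333162777451 [ 0.50935 -0.18905]
[ 0.6016 -0.1338] [ 0.5963 -0.2049] 1.496391040401121 [ 0.59895 -0.16935]
dock -0.2421893 -0.04635760000000008
dock -0.3812973 -0.04524360000000003
dock -0.2397846 0.04705029999999999
dock -0.38321449999999996 0.048400999999999986
turq [ 0.6355 -0.3253] [ 0.7138 -0.3815]
```

```bash
python3 - <<'E'
from h import *
print(readout.sense()['joint_positions'].round(2))
E
```

```text
[ 0.38  0.64 -0.22  1.29  0.14  1.23 -1.47]
```

Call:
carry_out(
  deltas="0 0 0 -8.2;0 0 0 -8.2;0 0 0 -8.2;0 0 0 -8.2;0 0 0 -8.2;0 0 0 -8.2;0 0 0 -8.2;0 0 0 -8.2;0 0 0 -8.2;0 0 0 -8.2;0 0 0 -8;-29.7 -22.2 0 0;-29.7 -22.2 0 0;-29.7 -22.2 0 0;-29.6 -22.3 0 0;0 0 0 0;0 0 0 0",
  jaw=0.2,
)

```text
clock: 11.75
tool_pos: [0.5461, -0.2974, 0.1325]
tool_rot: [0.73, 0.684, -0.001, -0.002]
contact_force: [0.8, 1.0, -1.4]
opening: 0.0509
finger_force: 0.0
```

```bash
python3 - <<'E'
from h import *
c=shot('wrist','w4'); s=readout.sense(); print(s['tool_pos'],s['joint_positions'].round(2),s['opening'])
from scipy.spatial.transform import Rotation as Q
print(Q.from_quat(s['tool_rot']).as_matrix().round(3))
q=s['tool_pos'][:2]-[.576,.119]; print(q@[.061,.998],q@[-.998,.061])
E
```

```text
[ 0.5474607  -0.29547967  0.13299196] [ 0.83  0.6  -0.57  1.44  0.33  1.2   0.16] 0.05074821493922198
[[ 0.063  0.998 -0.002]
 [ 0.998 -0.063  0.002]
 [ 0.002 -0.002 -1.   ]]
-0.4153916082452799 0.0031989605490102824
```

View pics/w4.png

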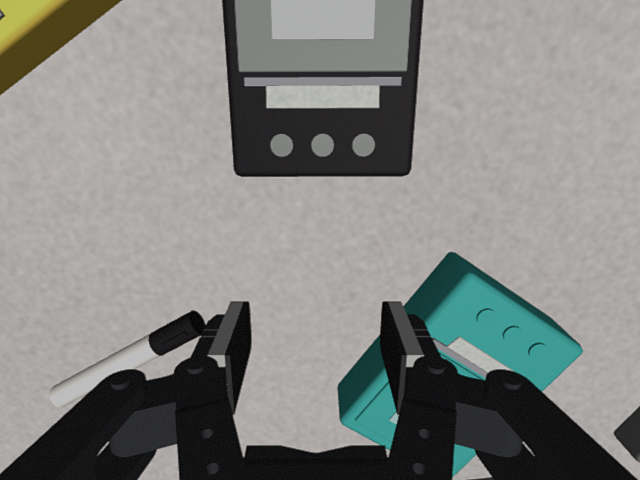

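Wrist view: printer rear edge at v≈175 (u 235–411), straight ahead. Marker cap tip is at (203,320) and the turquoise left corner is at (340,390)–(452,254), both close to the fingers. I'll check clearance.

```bash
python3 - <<'E'
from h import *
c=load('w4'); O=np.array([.576,.119]); ex=np.array([.061,.998]); ey=np.array([-.998,.061])
for n,p,z in (('mark',(203,320),.009),('tq1',(450,254),0),('tq2',(338,385),0),('tq2m',(395,320),0),('rearL',(236,174),.021),('rearR',(409,174),.021)):
    w=onz(c,p,z)[:2]; q=w-O; print(n,w.round(3),(q@ex).round(3),(q@ey).round(3))
E
```

```text
mark [ 0.46  -0.361] -0.486 0.086
tq1 [ 0.638 -0.325] -0.439 -0.089
tq2 [ 0.555 -0.431] -0.55 -0.012
tq2m [ 0.6   -0.375] -0.492 -0.054
rearL [ 0.5   -0.256] -0.378 0.053
rearR [ 0.604 -0.262] -0.379 -0.052
```

Call:
carry_out(
  deltas="0 3 27 0;0 0 27 0;0 0 27 0;0 0 27 0;0 0 0 0;0 0 0 0",
)

```text
clock: 12.4
tool_pos: [0.5517, -0.2945, 0.026]
tool_rot: [0.728, 0.686, 0.0, -0.001]
contact_force: [1.1, 1.1, 0.4]
opening: 0.0511
finger_force: 0.0
```

Call:
carry_out(
  deltas="6 0 0 0;6 0 0 0;6 0 0 0;6 0 0 0;7 0 0 0;8 0 0 0;8 0 0 0;8 0 0 0;8 0 0 0;8 0 0 0;8 0 0 0;8 0 0 0;8 0 0 0;8 0 0 0;8 0 0 0;8 0 0 0;6 0 0 0;4 0 0 0;0 0 0 0;0 0 0 0",
)

```text
clock: 14.4
tool_pos: [0.559, -0.1669, 0.0261]
tool_rot: [0.729, 0.685, 0.0, -0.001]
contact_force: [-0.2, -0.6, 0.2]
opening: 0.051
finger_force: 0.0
```

```bash
python3 - <<'E'
from h import *
shot('wrist','w5'); c=shot('scene','s5'); s=readout.sense(); q=s['tool_pos'][:2]-[.576,.119]; print(q@[.061,.998],q@[-.998,.061],s['contact_force'])
im=np.vstack([cv2.resize(cv2.imread('pics/s5.png')[210:330,220:440],(550,300)),cv2.resize(cv2.imread('pics/w5.png'),(400,300))[:, :].copy() if 0 else cv2.copyMakeBorder(cv2.resize(cv2.imread('pics/w5.png'),(400,300)),0,0,0,150,0)])
cv2.imwrite('pics/m5.png',im)
E
```

```text
-0.28690489202054803 -0.0005409999442515662 [ 0.00060779  0.39632763 -0.0186751 ]
```

View pics/m5.png

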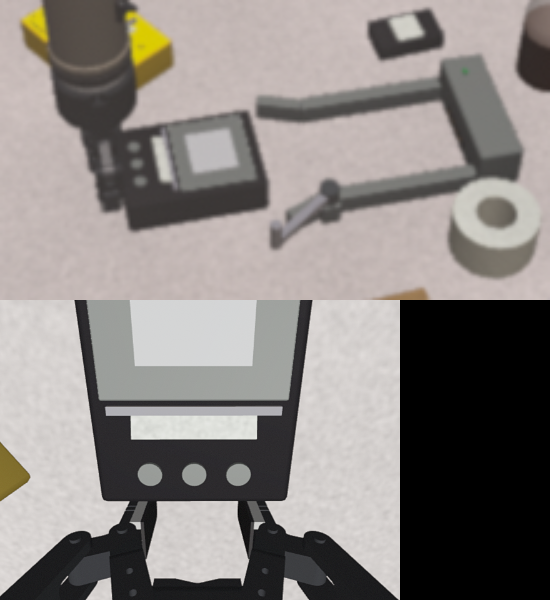

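Top: the printer is aligned with the mouth and the keeper is open clear of it. Bottom: the rear face (u 103–288) is centred on the fingers (about 197). I'll narrow the jaws to clear the pivot head and continue.

Call:
carry_out(
  deltas="-4 0 0 0;0 0 0 0;0 0 0 0;4 0 0 0",
  jaw=-0.3,
)

```text
clock: 14.9
tool_pos: [0.5591, -0.1685, 0.0262]
tool_rot: [0.729, 0.684, -0.0, 0.0]
contact_force: [-0.7, -0.2, -0.8]
opening: 0.0298
finger_force: 0.0
```

Call:
carry_out(
  deltas="4 0 0 0;6 0 0 0;8 0 0 0;8 0 0 0;8 0 0 0;8 0 0 0;8 0 0 0;8 0 0 0;8 0 0 0;8 0 0 0;8 0 0 0;8 0 0 0;8 0 0 0;8 0 0 0;8 0 0 0;8 0 0 0;8 0 0 0;6 0 0 0;0 0 0 0;0 0 0 0",
)

```text
clock: 16.9
tool_pos: [0.5679, -0.0314, 0.0265]
tool_rot: [0.729, 0.685, 0.0, -0.0]
contact_force: [0.0, -1.1, 0.0]
opening: 0.0302
finger_force: 0.0
```

```bash
python3 - <<'E'
from h import *
s=readout.sense(); q=s['tool_pos'][:2]-[.576,.119]; print(q@[.061,.998],q@[-.998,.061],s['contact_force'])
E
```

```text
-0.1505615285287459 -0.00107697277334241 [ 0.03581456 -1.10339281  0.04595191]
```

Call:
carry_out(
  deltas="5 0 0 0;5 0 0 0;5 0 0 0;5 0 0 0;5 0 0 0;5 0 0 0;5 0 0 0;5 0 0 0;5 0 0 0;5 0 0 0;5 0 0 0;3 0 0 0;0 0 0 0;0 0 0 0",
)

```text
clock: 18.3
tool_pos: [0.5714, 0.0266, 0.0264]
tool_rot: [0.729, 0.685, 0.0, -0.0]
contact_force: [0.0, 0.2, -0.5]
opening: 0.0298
finger_force: 0.0
```

Call:
carry_out(
  deltas="2 0 0 0;2 0 0 0;2 0 0 0;0 0 0 0",
)

```text
clock: 18.7
tool_pos: [0.5717, 0.0321, 0.0263]
tool_rot: [0.729, 0.685, 0.0, 0.0]
contact_force: [-1.6, -0.3, 0.1]
opening: 0.0299
finger_force: 0.4
```

Call:
carry_out(
  deltas="2 0 0 0;2 0 0 0;0 0 0 0",
)

```text
clock: 19.0
tool_pos: [0.572, 0.0366, 0.0263]
tool_rot: [0.729, 0.685, 0.0, -0.0]
contact_force: [-0.2, -0.7, 0.4]
opening: 0.0301
finger_force: 0.3
```

Call:
carry_out(
  deltas="1.5 0 0 0;1.5 0 0 0;0 0 0 0",
)

```text
clock: 19.3
tool_pos: [0.5721, 0.0394, 0.0263]
tool_rot: [0.729, 0.685, 0.0, -0.0]
contact_force: [-0.1, -0.9, 0.4]
opening: 0.0301
finger_force: 0.4
```

Call:
carry_out(
  deltas="1.5 0 0 0;1.5 0 0 0;0 0 0 0",
)

```text
clock: 19.6
tool_pos: [0.5722, 0.0403, 0.0263]
tool_rot: [0.729, 0.684, -0.001, 0.001]
contact_force: [-1.0, -3.8, 2.4]
opening: 0.0298
finger_force: 2.4
```

Call:
carry_out(
  deltas="1 0 0 0;1 0 0 0;0 0 0 0",
)

```text
clock: 19.9
tool_pos: [0.5721, 0.0403, 0.0263]
tool_rot: [0.729, 0.684, -0.002, 0.001]
contact_force: [-2.1, -7.3, 3.4]
opening: 0.0299
finger_force: 3.7
```

Call:
carry_out(
  deltas="1 0 0 0;0 0 0 0;0 0 0 0",
)

```text
clock: 20.2
tool_pos: [0.5721, 0.0403, 0.0263]
tool_rot: [0.73, 0.684, -0.003, 0.002]
contact_force: [-2.8, -8.4, 5.0]
opening: 0.0299
finger_force: 4.3
```

Call:
carry_out(
  deltas="-10 0 0 0;-20 0 0 0;0 0 -30 0;0 0 -40 0;0 0 -40 0;0 0 0 0;0 0 0 0",
)

```text
clock: 20.9
tool_pos: [0.5715, 0.0166, 0.1374]
tool_rot: [0.728, 0.685, 0.002, 0.0]
contact_force: [-0.8, 0.3, -1.4]
opening: 0.0295
finger_force: 0.0
```

```bash
python3 - <<'E'
from h import *
c=shot('wrist','w6'); shot('scene','s6'); s=readout.sense(); p=s['tool_pos'];print(p)
cv2.imwrite('pics/m6.png',np.hstack([cv2.resize(cv2.imread('pics/w6.png'),(400,300)),cv2.resize(cv2.imread('pics/s6.png')[210:330,280:440],(400,300))]))
d=np.array([.6755,-.036])-p[:2]; print('tx',d@[.063,.998],'ty',d@[.998,-.063])
E
```

```text
[0.56964118 0.01554592 0.13502382]
tx -0.044773721662132365 ty 0.10889449501191291
```

View pics/m6.png

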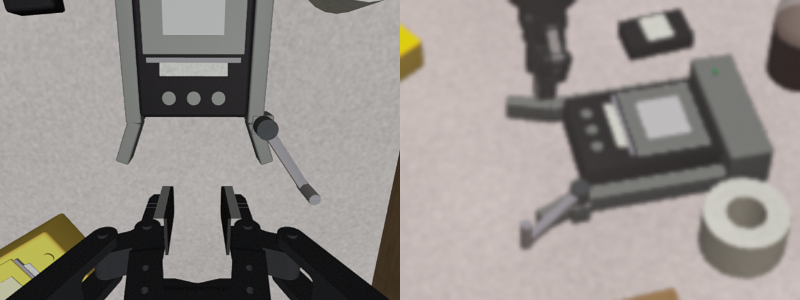

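Left: the printer is home between the rails, and the keeper is open with its tab at about (314,199). Right: the printer front is flush with the stop. Next I re-grip the tab.

Call:
carry_out(
  deltas="-9 21.8 0 0;-9 21.8 0 0;-9 21.8 0 0;-9 21.8 0 0;-9 21.8 0 0;0 0 0 0;0 0 0 0;0 0 25 0;0 0 25 0;0 0 25 0;0 0 0 0;0 0 0 0",
  jaw=1,
)

```text
clock: 22.2
tool_pos: [0.6755, -0.0359, 0.0609]
tool_rot: [0.728, 0.685, -0.001, -0.001]
contact_force: [0.6, -0.7, 0.1]
opening: 0.0852
finger_force: 0.0
```

Call:
carry_out(
  deltas="0 0 0 0;0 0 0 0;0 0 0 0;0 0 0 0;0 0 0 0;0 0 0 0;0 0 0 0;0 0 0 0",
  jaw=-1,
  grip_force=20,
)

```text
clock: 23.0
tool_pos: [0.6773, -0.0372, 0.0618]
tool_rot: [0.729, 0.685, 0.0, 0.001]
contact_force: [1.7, -1.1, 1.5]
opening: 0.0108
finger_force: 19.8
```

```bash
python3 - <<'E'
from h import *
P=np.array([.6391,.0342]);yaw=1.51
s=readout.sense();q=s['tool_pos'][:2]
k=q-P; t0=np.arctan2(k[1],k[0])+2*np.pi-yaw-np.pi/2; print(s['tool_pos'],s['opening'],np.linalg.norm(k),t0)
w=lambda t:P+.078*np.array([np.cos(yaw+np.pi/2+t),np.sin(yaw+np.pi/2+t)])
p=np.array([w(t) for t in np.linspace(t0,-.04,16)]); print(p[0]-q)
d=np.diff(p,axis=0)*1000; print(';'.join(f'{v@[.063,.998]:.1f} {v@[.998,-.063]:.1f} 0 0' for v in d))
E
```

```text
[ 0.67726033 -0.03721167  0.06180136] 0.010796154434423942 0.08096812301386407 2.122357516313796
[-0.00139888  0.0026178 ]
-5.2 -10.0 0 0;-3.7 -10.6 0 0;-2.2 -11.0 0 0;-0.6 -11.2 0 0;1.1 -11.2 0 0;2.7 -10.9 0 0;4.2 -10.4 0 0;5.7 -9.7 0 0;7.0 -8.8 0 0;8.2 -7.7 0 0;9.2 -6.4 0 0;10.0 -5.1 0 0;10.7 -3.6 0 0;11.1 -2.0 0 0;11.2 -0.4 0 0
```

Call:
carry_out(
  deltas="-3.5 -11 0 0;-3 -10.6 0 0;-2 -11 0 0;-0.6 -11.2 0 0;1.1 -11.2 0 0;2.7 -10.9 0 0;4.2 -10.4 0 0;5.7 -9.7 0 0;7 -8.8 0 0;8.2 -7.7 0 0;9.2 -6.4 0 0;10 -5 0 0;10.7 -3.6 0 0;11 -2 0 0;11.2 -0.4 0 0;0 0 0 0;0 0 0 0",
)

```text
clock: 24.7
tool_pos: [0.5608, 0.0438, 0.0613]
tool_rot: [0.728, 0.685, -0.0, -0.0]
contact_force: [-2.3, -3.3, 6.4]
opening: 0.0108
finger_force: 20.8
```

Call:
carry_out(
  deltas="2 0 0 0;2 0 0 0;0 0 0 0;0 0 0 0",
)

```text
clock: 25.1
tool_pos: [0.5609, 0.044, 0.0612]
tool_rot: [0.729, 0.685, -0.003, 0.001]
contact_force: [-2.6, -7.5, 7.6]
opening: 0.0109
finger_force: 20.9
```

Call:
carry_out(
  deltas="-2 0 0 0;0 0 0 0;0 0 0 0;0 0 0 0;0 0 0 0",
  jaw=0,
)

```text
clock: 25.6
tool_pos: [0.5615, 0.0453, 0.0611]
tool_rot: [0.729, 0.685, 0.0, -0.0]
contact_force: [1.1, -0.3, 0.4]
opening: 0.0427
finger_force: 0.0
```

Call:
carry_out(
  deltas="0 0 -15 0;0 0 -25 0;0 0 -30 0;-30 0 -20 0;-30 0 0 0;0 0 0 0;0 0 0 0",
)

```text
clock: 26.3
tool_pos: [0.558, -0.0162, 0.1521]
tool_rot: [0.73, 0.684, 0.0, 0.0]
contact_force: [-0.4, 0.3, -0.1]
opening: 0.0424
finger_force: 0.0
```

```bash
python3 - <<'E'
from h import *
c=shot('wrist','w7'); s=shot('scene','s7'); print(readout.sense()['tool_pos'])
w=cv2.imread('pics/w7.png'); sc=cv2.resize(cv2.imread('pics/s7.png')[215:320,300:440],(400,300),interpolation=cv2.INTER_CUBIC)
cv2.imwrite('pics/m7.png',np.vstack([np.hstack([w[:300,120:520],sc]),np.hstack([w[180:480,120:520],cv2.resize(cv2.imread('pics/s7.png'),(400,300))])]))
E
```

```text
[ 0.5577254  -0.01387861  0.15169165]
```

View pics/m7.png

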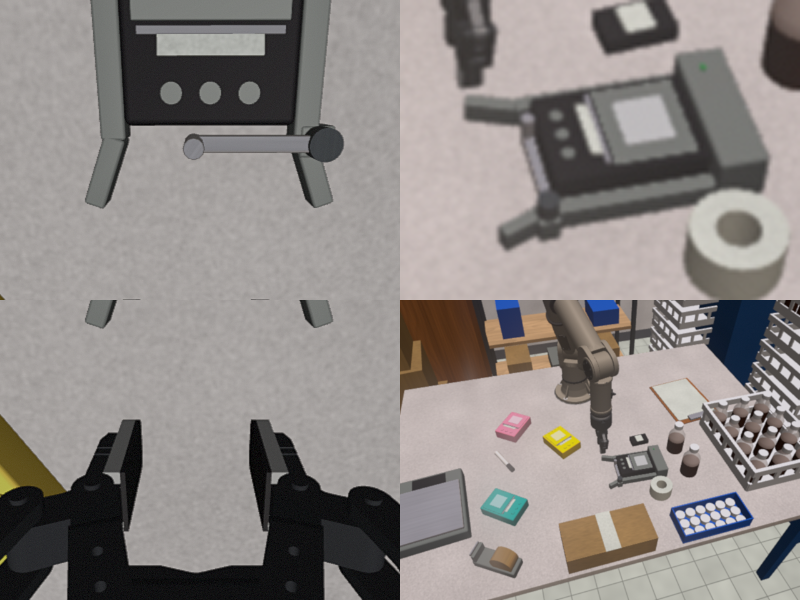

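The keeper lies square across behind the seated printer: bar from (193,147) to (325,143), rear edge at v≈124. The other things haven't moved, so I'm handing it in.

```bash
python3 -c "
from plant import r
print(r.finish_job())"
```

```text
the job is handed in; nothing more can be done
None
```

The printer is fully home against the dock stop with the keeper swung shut behind it, the other things on the bench look unmoved in the last picture, and the job was handed in at about 26 s; no verdict came back.

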